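# Peel the cover tray off a snapped tray stack and show its code to the reader

## Robot

A 7-joint arm with a two-finger parallel gripper is mounted at the origin on a cart in front of the work surface, level with it; the furniture and walls round the work are solid. World frame = base frame: x ahead of the robot, y to its left, z up, the work surface at z = 0. Lengths are in m, angles in rad, forces in N, time in s.
With the tool pointing down it reaches from about 0.4 to 0.85 m from the base axis. Payload 10.4 kg.
Tool frame: the origin (TCP) lies midway between the tips of the shut fingers; the grasp point (between the pads) lies 19 mm behind it (manip.tcp_to_grasp is the distance from the TCP to the grasp point, in m); z points along the fingers, y is the line along which they close (so a half turn about z gives the same grasp; the last joint's range is limited). The gripper opens to 85 mm and grips with 20 to 120 N. Pads are 22 mm wide; open, the fingers measure 114 mm over their backs; the gripper's body (76 mm by 85 mm) begins 54 mm behind the grasp point. The pads swing forward as they close: fully open they stand 13 mm farther back than shut.
Start: joints at [1.172, 0.332, -0.065, 1.46, 0.022, 1.35, -0.088], TCP at [0.229, -0.581, 0.208] pointing down, gripper open.
Joint ranges: [-2.6, 2.6], [-0.5, 2.12], [-1.47, 1.34], [0.16, 2.42], [-1.27, 4.41], [0.06, 2.06], [-2.6, 2.6]. Speed limits (rad/s): [2.22, 2.22, 2.79, 2.79, 3.14, 3.14, 3.14].

## Interface

Orientations are given as a unit quaternion [x, y, z, w].
In Python, from workcell import manip gives the robot as it stands.
- The arm moves only by the shell command python3 -m jog 'ROWS' [FORCE]. ROWS is a JSON object of lists of equal length, an entry for each row: "offset": the shift along the world's x, y, z in m, a list of three; "yaw": the turn about the world's z in degrees; "jaw": the closure, from 0 (fully open) to 1 (shut). A call has 1 to 20 rows; each row shifts and turns the commanded pose from where the row before left it; what a row does not reach is not made up. A row lasts 1/12 s, in which the tool goes at most 41.7 mm and 7.16 degrees, less where a joint would pass 70% of its speed; a pose out of reach is approached as far as the arm can. A call is refused whole if a number of a shift passes 0.0417 or a number of a turn 7.16, either way. A call with a gripper value outside its range is refused whole. The fingers move at their own pace and stop on an object; FORCE is the grip in N (left out, the last holds). Time passes only in rows, so rows that do not move let the fingers close. It gives the time, the measured TCP pose, the force, the opening and the grip force at its end, in the units of the state.
- manip.get_obs(): the state, without advancing time (a new reading comes with each control period).
- manip.camera(name): name is "side" or "top"; returns a dict with "frame" (480x640x3 uint8, red, green, blue), "camera_matrix" (3x3 intrinsics, pixels), "eye" and "attitude" of the camera in the world. Camera axes: x right, y up, looking along -z (the intrinsics and any distortion apply to the point x, -y, -z); pixel columns grow to the right and rows downward; lengths in m; the calibration is good to about 2 mm. A picture is of the moment at which its call begins. There is no depth.
- manip.hand_in(): hands the job in; it is judged then, once.
Trained networks look in a picture, given as the dict that the camera call returned (one of the last four; its "shot" number tells which), for a name from the list of things; names that differ only in an ending like _2 or _b are one class to them, and where a whole thing is asked for, a point or a joint stands for the part that bears it (a point fixed in the world has none). Each returns a list of dicts, best first, with "score" (0 to 1); they miss things now and then, are a little off and sometimes report something else, mostly with a low value. They report only what shows in the picture. A call takes as long as a camera call.
- manip.masks_of(picture, name): "region" (480x640 bool, what is visible of it).
- manip.tip_of(picture, name): "at" ([x, y, z] in m, in world coordinates, good to about 4 mm: a listed point, or the origin of a listed thing).
The state is a dict: "clock": time; "joint_pos": joint angles; "joint_velocities": joint speeds; "tau": joint torques, N m; "position": TCP position; "ee_rot": TCP orientation; "ft_force": force on the tool from outside, world axes, zero at the start; "torque": the same for the moment, N m; "grip_width": opening from 0.0 (shut) to 1.0 (fully open); "grasp_force": force on a finger pad.
Only numpy, scipy, OpenCV 4.12 (cv2) and the standard library are available. Lean on these libraries where they do the work, as an engineer would, in place of code of your own. Each camera call takes 0.05 s, during which the arm holds its last target. There are 200 camera calls.

## Task

Book this lot out: grip the blue empty cover tray by its corner tab and peel it off the stack tab corner first, the diagonally opposite corner staying down until last, because the trays are snapped together and a straight tug would jolt the full grey trays, which must stay standing where they are. Then show the tray's bar-code label to the code reader: hold the tray up level and square in front of it, the label facing the window, at the window's height and about 9 cm from it. Finish while still holding the tray there in the gripper, with nothing else touching or carrying it, and leave the bottle and the circuit board where they are.

Things in the scene. Friction and masses are not known exactly. Their poses are not given: they have to be found in the camera images.
- cover_tray: blue empty tray on top of the stack, 70 g, 100 (x) x 130 (y) x 20 mm plus tab and tongues. Origin: centre of its underside; x towards the label side, y left, z up. Skirt z 8 to 20 mm; the part below nests in the stack with 3 mm play; nested, its origin is 36 mm over the stack's. Tongues on the y sides at x -27, +13 mm stand 10 mm out, 12 mm above the rim
- cover_tab (a point): grip point: middle of the peel tab on the tray's near right corner, at (-63, -78, 14) mm of the tray, same axes. The tab is 24 mm wide, 12 mm deep (tray z 8 to 20), 36 mm long along the tray's (-1, -1) diagonal; grip across the width, closing along the tray's (1, -1). A grey tab lies 12 mm under it: keep the fingertips at most 5 mm below its underside
- cover_far_corner (a point): lower skirt edge of the cover tray at the corner diagonal to the tab, (45, 60, 8) mm in the tray's frame; 44 mm above the stack's origin when nested
- cover_label (a point): middle of the white bar-code label, 56 x 10 mm, on the outer face of the cover tray's +x side, at (50, 0, 14) mm in the tray's frame; it faces along the tray's +x
- tray_stack: three full grey trays nested together, handled as one loose thing, 0.85 kg, 44 mm high, tabs at alternate corners. Origin: centre of underside; axes as the nested cover's. Four springy tongues, at x -13 and +27 mm of both y sides, hold the cover by about 2 N each till it has risen some 4 mm there: together that is about the stack's weight, but 2 to 3 N up at the tab frees them in turn
- code_reader: fixed grey code reader on a steel post with a dark steel foot (85 x 100 mm), 223 mm high, head 62 mm wide. Origin: on the desk, 28 mm behind the window face; x points from the window backward into the head, z up
- reader_window (a point): middle of the reader's window (dark lens between four red lamps), 160 mm above the desk; the window faces along -x of this frame, towards the robot's side
- amber_bottle: amber bottle with a gold cap, 50 mm across, 87 mm high; origin at the centre of its underside; a bystander
- ic_board: green circuit board, 42 x 62 x 18 mm, lying on the desk; origin at the centre of its underside; a bystander

How it is judged:
By the outcome, as a careful person would: the job done as asked, in the order asked, and still so for the second after the job is handed in, while the arm keeps its last pose, push and grip.
It also fails if it takes over 38 s, if anything falls off the work surface, if the arm or the gripper's body presses on something with over 40 N, if the wrist force passes 120 N, or if a joint passes its speed limit or range.

## Working session

There is one attempt and no reset: what is moved stays moved. The work goes in short steps, Python scripts to look and compute and a shell command to move; the robot and the scene stay as the last step left them, time stands still between calls to the robot, and variables do not carry over. Pictures are saved under pics/ and viewed, at most 10 in all, crops included, and the job is handed in when it is done.

```bash
mkdir -p pics; ls; python3 - <<'E'
from workcell import manip
import cv2,numpy as np
s=manip.get_obs(); print(s)
for c in("top","side"):
    p=manip.camera(c); cv2.imwrite(f"pics/{c}0.png",p["frame"][:,:,::-1]); print(c,p["eye"],p["attitude"],p["camera_matrix"],[k for k in p])
    for n in["cover_tray","cover_tab","cover_far_corner","cover_label","tray_stack","code_reader","reader_window","amber_bottle","ic_board"]:
        r=manip.tip_of(p,n); print(n,[(np.round(a["at"],4).tolist(),round(a["score"],2)) for a in r[:2]])
E
```

```text
pics
{'clock': 0.0, 'joint_pos': array([ 1.17240846,  0.33287286, -0.06468051,  1.46095604,  0.02159968,
        1.34987924, -0.08852372]), 'joint_velocities': array([ 2.21010963e-03,  1.30453526e-03,  7.91220809e-04, -2.25189198e-03,
        7.64989432e-04,  2.71657243e-04, -9.97202960e-06]), 'tau': array([-7.45618854e-04, -6.25442004e+01,  4.85270773e-02, -3.91608739e+01,
        1.60478085e-02,  9.83662700e-03,  2.17802506e-05]), 'position': array([ 0.22921148, -0.58101393,  0.20730825]), 'ee_rot': array([ 9.82401513e-01,  1.86779986e-01, -1.67723753e-04, -6.89987735e-04]), 'ft_force': array([-0.19464869,  0.16986926,  0.34657927]), 'torque': array([-0.01280059,  0.02691925,  0.01311947]), 'grasp_force': 0.0, 'grip_width': 1.0000631968759153}
top [ 0.42758967 -0.06290573  1.02360732] [-0.05536813  0.07136307  0.70683844 -0.70158471] [[503.84233784   0.         312.27241445]
 [  0.         503.84233784 243.56194474]
 [  0.           0.           1.        ]] ['frame', 'camera_matrix', 'eye', 'attitude', 'shot']
cover_tray [([0.593, -0.0746, 0.037], 0.59)]
cover_tab [([0.5512, -0.17
[... 499 characters left out ...]
    489.94879585 239.68509691]
 [  0.           0.           1.        ]] ['frame', 'camera_matrix', 'eye', 'attitude', 'shot']
cover_tray [([0.5889, -0.0757, 0.0369], 0.85)]
cover_tab [([0.5506, -0.1655, 0.0547], 0.78), ([0.6238, -0.004, 0.0447], 0.57)]
cover_far_corner [([0.6228, -0.0009, 0.0441], 0.85)]
cover_label [([0.6371, -0.0609, 0.0507], 0.92)]
tray_stack [([0.5893, -0.0735, 0.0014], 0.57), ([0.4825, -0.3239, -0.003], 0.47)]
code_reader [([0.7847, 0.1771, -0.0038], 0.63), ([0.5919, -0.0732, -0.0008], 0.24)]
reader_window [([0.7536, 0.1694, 0.1571], 0.86)]
amber_bottle [([0.3848, -0.2996, 0.0013], 0.88)]
ic_board [([0.4807, -0.3248, -0.0045], 0.55), ([0.6199, -0.0023, 0.0455], 0.42)]
```

View pics/top0.png

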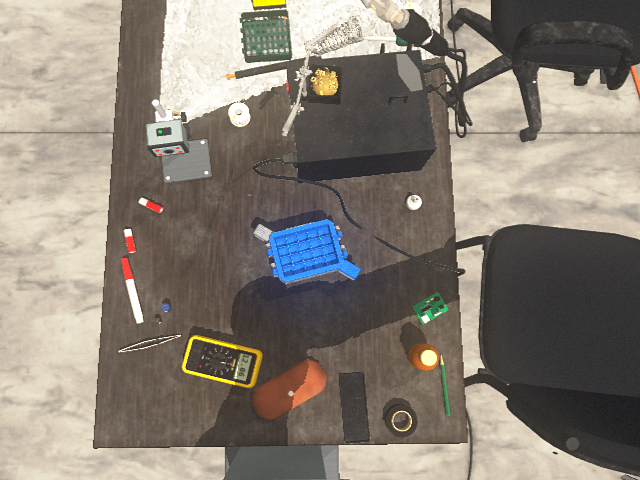

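View pics/side0.png

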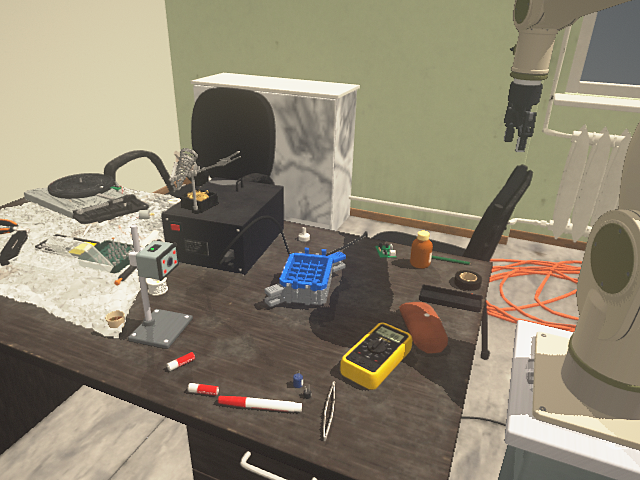

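```bash
cat > h.py <<'E'
import numpy as np
from scipy.optimize import least_squares
from scipy.spatial.transform import Rotation as R
from workcell import manip
L={"cover_tray":[0,0,0],"cover_tab":[-63,-78,14],"cover_far_corner":[45,60,8],"cover_label":[50,0,14]}
def find(p,names):
    return {n:[(a["at"],a["score"]) for a in manip.tip_of(p,n)[:1]] for n in names}
def fit(P,W,full=False):
    # rigid fit via Kabsch
    P=np.array(P)/1000;W=np.array(W);pc,wc=P.mean(0),W.mean(0)
    if full:
        r,_=R.align_vectors(W-wc,P-pc)
    else:
        a=(P-pc)[:,:2];b=(W-wc)[:,:2]
        r=R.from_euler('z',np.arctan2((a[:,0]*b[:,1]-a[:,1]*b[:,0]).sum(),(a*b).sum()))
    return r,wc-r.apply(pc),np.linalg.norm(r.apply(P-pc)+wc-W,axis=1)
E
python3 - <<'E'
from h import *
P=[];W=[]
for n,w in [("cover_tray",(.593,-.0746,.037)),("cover_tray",(.5889,-.0757,.0369)),("cover_tab",(.5512,-.1702,.0511)),("cover_tab",(.5506,-.1655,.0517)),("cover_far_corner",(.6221,-.0026,.0442)),("cover_far_corner",(.6228,-.0009,.0441)),("cover_label",(.6364,-.0617,.0484)),("cover_label",(.6371,-.0609,.0507))]:
    P.append(L[n]);W.append(w)
r,t,e=fit(P,W);print(r.as_euler('zyx',degrees=True),t,e)
print("tab",r.apply(np.array([-.063,-.078,.014]))+t)
s=manip.get_obs();print(R.from_quat(s["ee_rot"]).as_matrix().round(3))
# reader yaw: window vs origin 
for a,b in [((.7787,.1781),(.7547,.1729)),((.7847,.1771),(.7536,.1694))]: print(np.degrees(np.arctan2(a[1]-b[1],a[0]-b[0])))
E
```

```text
[14.99121128  0.         -0.        ] [ 0.59137076 -0.07423502  0.0365125 ] [0.00173934 0.00289844 0.0043927  0.00124912 0.00346134 0.0051237
 0.00391255 0.00260697]
tab [ 0.55069126 -0.1658766   0.0505125 ]
[[ 0.93   0.367  0.   ]
 [ 0.367 -0.93  -0.   ]
 [ 0.     0.    -1.   ]]
12.22512267573582
13.906124585989534
```

The top view shows the blue tray at about (308,250), with its tab at (350,270) on the near right, and the reader at about (167,137) with its foot at (187,160). The bottle (425,357) and the board (430,307) are off to the right. The networks agree with this, so I'll refine the tray and reader yaw from the pixels.

```bash
cat >> h.py <<'E'
def ray(p,uv,z):
    K=np.array(p["camera_matrix"]);uv=np.atleast_2d(uv).astype(float)
    d=np.c_[(uv[:,0]-K[0,2])/K[0,0],-(uv[:,1]-K[1,2])/K[1,1],-np.ones(len(uv))]
    d=R.from_quat(p["attitude"]).apply(d);e=np.array(p["eye"])
    return e+d*((z-e[2])/d[:,2])[:,None]
def proj(p,X):
    K=np.array(p["camera_matrix"]);c=R.from_quat(p["attitude"]).inv().apply(np.atleast_2d(X)-p["eye"])
    return np.c_[K[0,2]-K[0,0]*c[:,0]/c[:,2],K[1,2]+K[1,1]*c[:,1]/c[:,2]]
E
python3 - <<'E'
from h import *
import cv2
p=manip.camera("top");q=manip.camera("side");f=p["frame"]
h=cv2.cvtColor(f,cv2.COLOR_RGB2HSV)
m=((h[...,0]>95)&(h[...,0]<125)&(h[...,1]>130)&(h[...,2]>70)).astype(np.uint8);m[:200]=0;m[300:]=0;m[:,:240]=0;m[:,380:]=0
m=cv2.morphologyEx(m,cv2.MORPH_CLOSE,np.ones((7,7)))
k=cv2.getStructuringElement(cv2.MORPH_ELLIPSE,(25,25));o=cv2.morphologyEx(m,cv2.MORPH_OPEN,k)
for nm,mm in(("open",o),("all",m)):
    v,u=np.nonzero(mm);W=ray(p,np.c_[u,v],.056)[:,:2].astype(np.float32)*1000
    print(nm,cv2.minAreaRect(W),W.mean(0))
t=np.array(m&(1-o),np.uint8);n,lab,st,ce=cv2.connectedComponentsWithStats(t)
for i in range(1,n):
    if st[i,4]>15: print("piece",ray(p,ce[i],.056)[0].round(4),st[i,4])
# far rim and label sides via networks again
for c,pp in(("top",p),("side",q)):
    for n in("cover_tab","cover_label","cover_far_corner","reader_window","code_reader"): print(c,n,[(np.round(a["at"],4).tolist(),round(a["score"],2)) for a in manip.tip_of(pp,n)[:1]])
a=cv2.resize(p["frame"][110:200,130:230],None,fx=5,fy=5,interpolation=cv2.INTER_CUBIC)
b=cv2.resize(q["frame"][215:365,110:210],None,fx=3,fy=3,interpolation=cv2.INTER_CUBIC)
cv2.imwrite("pics/r.png",np.hstack([a,b])[:,:,::-1])
E
```

```text
open ((590.7047119140625, -73.29751586914062), (101.71935272216797, 139.21853637695312), 14.043876647949219) [589.74286 -73.14781]
all ((580.1065673828125, -85.06458282470703), (127.88253784179688, 166.2779541015625), 14.171555519104004) [587.60077 -78.77825]
piece [ 0.6486 -0.118   0.056 ] 18
piece [ 0.623  -0.1397  0.056 ] 22
piece [ 0.5862 -0.0011  0.056 ] 23
piece [ 0.5567 -0.1562  0.056 ] 279
piece [ 0.5466 -0.0105  0.056 ] 19
top cover_tab [([0.5525, -0.1716, 0.0509], 0.6)]
top cover_label [([0.6352, -0.0608, 0.0515], 0.57)]
top cover_far_corner [([0.6195, -0.0027, 0.0448], 0.76)]
top reader_window [([0.7542, 0.1741, 0.1569], 0.79)]
top code_reader [([0.7811, 0.1768, 0.0022], 0.84)]
side cover_tab [([0.5522, -0.1656, 0.0513], 0.93)]
side cover_label [([0.6384, -0.0628, 0.0512], 0.56)]
side cover_far_corner [([0.6237, -0.0022, 0.043], 0.89)]
side reader_window [([0.7517, 0.171, 0.1582], 0.56)]
side code_reader [([0.7806, 0.1767, 0.0015], 0.89)]
```

View pics/r.png

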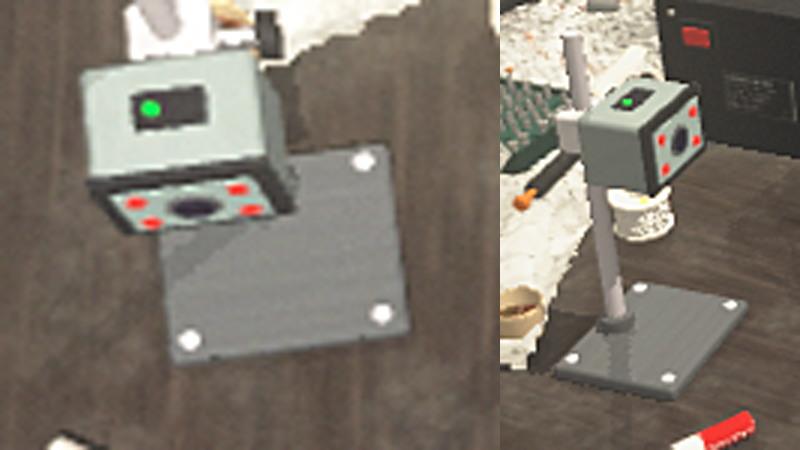

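The crop shows the reader's window towards the robot. In the top view the near foot corners are at about (165.2,182.4) and (212,175.6), and the lamps can be told apart.

```bash
python3 - <<'E'
from h import *
p=manip.camera("top");q=manip.camera("side")
T=ray(p,np.array([(165.2,182.4),(212,175.6),(207.4,139.5)]),.008)
S=ray(q,np.array([(128.3,338.5),(170,345),(192.7,314),(154,309)]),.008)
print(T.round(4),S.round(4))
def ang(d): return np.degrees(np.arctan2(d[1],d[0]))
print("yaw top",ang(T[0]-T[1])-90,ang(T[2]-T[1]),"side",[ang(S[(i+1)%4]-S[i]) for i in range(4)])
l=np.array([(136,204),(240,189),(152,223),(252,210)])/5+[130,110]
for z,i,j in((.17,0,1),(.15,2,3)):
    X=ray(p,l[[i,j]],z);print("lamps",X.round(4),ang(X[0]-X[1])-90)
# triangulated window centre: top lens (195,207), side lens (680,140)
a=ray(p,np.array([195,207])/5+[130,110],.16);b=ray(q,np.array([(680-500)/3+110,140/3+215]),.16);print(a,b)
# tab: fitting all
s=[((.5525,-.1716,.051),"cover_tab"),((.5522,-.1656,.051),"cover_tab"),((.5512,-.1702,.0511),"cover_tab"),((.5506,-.1655,.0517),"cover_tab")]
for yaw in(14,15):
    r=R.from_euler('z',yaw,degrees=True);t=np.array([.591,-.0735,.036]);print(yaw,r.apply([-.063,-.078,.014])+t,proj(p,r.apply([-.063,-.078,.02])+t),proj(q,r.apply([-.063,-.078,.02])+t))
    print(proj(p,r.apply([[.05,.065,.02],[-.05,.065,.02],[.05,-.065,.02],[-.0757,-.0907,.02]])+t).round(1).tolist())
E
python3 -m jog '{"offset":[[0.03,0.036,0],[0.03,0.036,0],[0.03,0.036,0],[0.03,0.036,0],[0.03,0.036,0],[0.03,0.036,0],[0.03,0.036,0],[0.03,0.036,0],[0.025,0.036,0],[0.025,0.036,-0.01],[0.02,0.03,-0.02],[0.01,0.02,-0.02],[0,0,0]],"yaw":[6,6,6,6,6,6,2,0,0,0,0,0,0],"jaw":[0.4,0.4,0.4,0.4,0.4,0.4,0.4,0.4,0.4,0.4,0.4,0.4,0.4]}' 20
```

```text
[[0.7428 0.2181 0.008 ]
 [0.7574 0.1215 0.008 ]
 [0.8371 0.1333 0.008 ]] [[0.8218 0.2353 0.008 ]
 [0.7391 0.2181 0.008 ]
 [0.7587 0.1199 0.008 ]
 [0.8408 0.1388 0.008 ]]
yaw top 8.546948388537544 8.402090777731855 side [np.float64(-168.19539623058827), np.float64(-78.68531563738591), np.float64(12.986226920134328), np.float64(101.1379433901471)]
lamps [[0.7507 0.1898 0.17  ]
 [0.7563 0.1535 0.17  ]] 8.675553871721121
lamps [[0.751  0.1897 0.15  ]
 [0.7559 0.1539 0.15  ]] 7.79527862493272
[[0.7533368  0.17175623 0.16      ]] [[0.75219967 0.17415652 0.16      ]]
14 [ 0.54874128 -0.16442415  0.05      ] [[353.1637231  270.95027327]] [[339.53913811 253.76402608]]
[[267.5, 233.4], [279.8, 282.8], [331.7, 217.4], [361.2, 275.6]]
15 [ 0.55033456 -0.16514781  0.05      ] [[353.51679974 270.13062353]] [[339.00431694 253.48619176]]
[[267.2, 234.0], [280.4, 283.3], [331.1, 217.0], [361.6, 274.7]]
clock: 2.78
position: [0.5204, -0.201, 0.1554]
ee_rot: [0.866, 0.5, -0.0, -0.003]
ft_force: [-0.3, 0.2, 0.8]
grip_width: 0.599
grasp_force: 0.0
```

```bash
python3 - <<'E'
from h import *
import cv2
p=manip.camera("top");q=manip.camera("side")
t=np.array([.591,-.0735]);a=np.radians(14.5-135);d=np.array([np.cos(a),np.sin(a)]);n=np.array([-d[1],d[0]])
for nm,c in(("top",p),("side",q)):
    h=cv2.cvtColor(c["frame"],cv2.COLOR_RGB2HSV)
    m=(h[...,0]>95)&(h[...,0]<125)&(h[...,1]>120)&(h[...,2]>60)
    v,u=np.nonzero(m);W=ray(c,np.c_[u,v],.056)[:,:2]-t;s=W@d;l=W@n
    k=(s>.04)&(s<.15)&(abs(l)<.1);print(nm,"tab end",s[k].max(),"expect",(.0757*1.414+.0907*1.414)/2)
    for s0 in(.09,.095,.1,.105,.11):
        k=(abs(s-s0)<.0025)&(abs(l)<.08)
        if k.any(): print(s0,l[k].min().round(4),l[k].max().round(4),"mid",(l[k].min()+l[k].max()).round(4)/2)
print("model lateral of tab", (-.063*np.cos(np.radians(45))+.078*np.cos(np.radians(45))), d,n)
f=p["frame"][190:310,230:390];g=q["frame"][150:300,260:400]
cv2.imwrite("pics/a.png",np.hstack([cv2.resize(f,(533,400)),cv2.resize(g,(267,400))])[:,:,::-1])
E
```

```text
top tab end 0.11006011708207625 expect 0.1176448
0.09 -0.0024 0.0212 mid 0.0094
0.095 -0.0022 0.0217 mid 0.00975
0.1 -0.0019 0.0209 mid 0.0095
0.105 -0.0024 0.0212 mid 0.0094
0.11 -0.0014 0.0197 mid 0.00915
side tab end 0.10801427451106818 expect 0.1176448
0.09 -0.0127 0.0211 mid 0.00425
0.095 -0.0129 0.0185 mid 0.0028
0.1 -0.0093 0.021 mid 0.00585
0.105 -0.0056 0.0171 mid 0.00575
0.11 0.003 0.0145 mid 0.00875
model lateral of tab 0.010606601717798217 [-0.50753836 -0.86162916] [ 0.86162916 -0.50753836]
```

View pics/a.png

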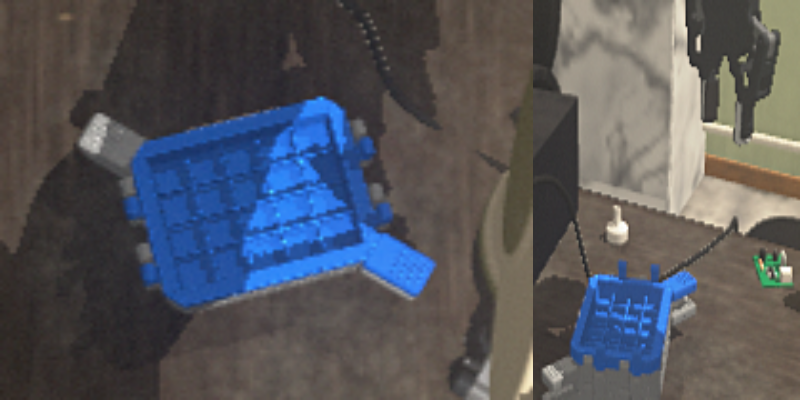

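```bash
python3 -m jog '{"offset":[[0.01,0.0125,0],[0.01,0.0125,0],[0.009,0.012,0],[0,0,-0.02],[0,0,-0.02],[0,0,-0.02],[0,0,-0.01],[0,0,0]],"yaw":[0,0,0,0,0,0,0,0],"jaw":[0.45,0.45,0.45,0.45,0.45,0.45,0.45,0.45]}'
```

```text
clock: 3.55
position: [0.5472, -0.1721, 0.0873]
ee_rot: [0.869, 0.496, -0.001, -0.001]
ft_force: [-1.1, 0.7, -0.6]
grip_width: 0.553
grasp_force: 0.0
```

```bash
python3 - <<'E'
from h import *
import cv2
p=manip.camera("top");q=manip.camera("side")
f=p["frame"][190:310,280:440];g=q["frame"][180:300,260:420]
cv2.imwrite("pics/b.png",np.hstack([cv2.resize(f,(400,300)),cv2.resize(g,(400,300))])[:,:,::-1])
E
```

```text
(no output)
```

View pics/b.png

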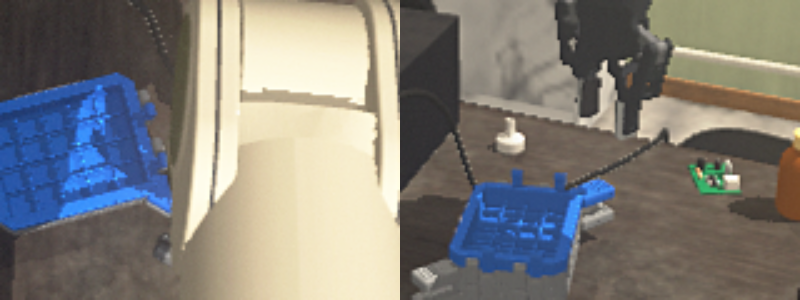

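```bash
python3 -m jog '{"offset":[[0.002,0.006,0],[0,0.002,0],[0,0,-0.008],[0,0,0],[0,0,0]],"yaw":[0,0,0,0,0],"jaw":[0.5,0.5,0.5,0.5,0.5]}'; python3 - <<'E'
from h import *
q=manip.camera("side");o=manip.get_obs()["position"];print(o)
a=np.radians(-30);y=np.array([np.cos(a),np.sin(a),0])
print(proj(q,[o,o+y*.025+[0,0,.008],o-y*.025+[0,0,.008]]))
E
```

```text
clock: 4.07
position: [0.5504, -0.1627, 0.0805]
ee_rot: [0.868, 0.497, -0.0, -0.0]
ft_force: [0.3, 0.1, -0.4]
grip_width: 0.5
grasp_force: 0.0
[ 0.55053692 -0.16283413  0.0806914 ]
[[339.04770919 244.45962912]
 [332.350485   237.28058259]
 [346.27834228 245.56938594]]
```

```bash
python3 -m jog '{"offset":[[-0.0007,-0.001,-0.014],[0,0,-0.014],[0,0,-0.012],[0,0,-0.002],[0,0,0],[0,0,0]],"yaw":[0,0,0,0,0,0],"jaw":[0.5,0.5,0.5,0.5,0.5,0.5]}'
```

```text
clock: 4.62
position: [0.5504, -0.1637, 0.0393]
ee_rot: [0.868, 0.497, 0.0, 0.0]
ft_force: [0.2, -0.4, 0.3]
grip_width: 0.501
grasp_force: 0.0
```

```bash
python3 - <<'E'
from h import *
import cv2
q=manip.camera("side")
cv2.imwrite("pics/c.png",cv2.resize(q["frame"][200:310,260:400],(700,550),interpolation=cv2.INTER_CUBIC)[:,:,::-1])
E
```

```text
(no output)
```

View pics/c.png

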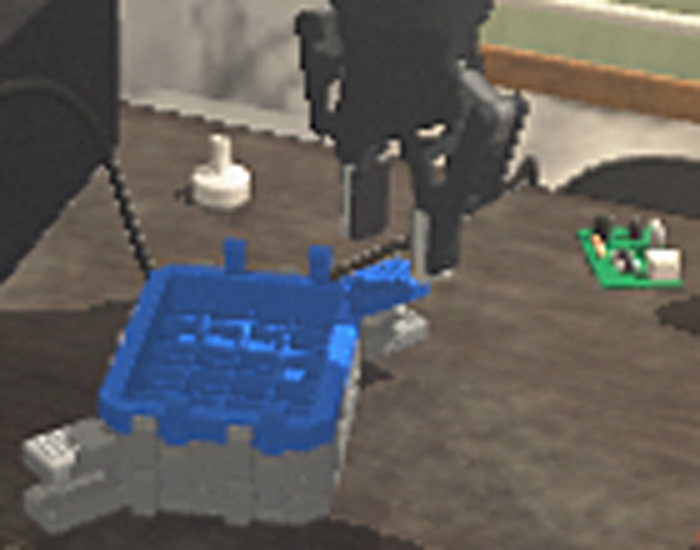

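```bash
python3 - <<'E'
from h import *
q=manip.camera("side");o=manip.get_obs()["position"];print(o)
Rm=R.from_quat(manip.get_obs()["ee_rot"]).as_matrix();y=Rm[:,1];print(y)
f=lambda X:((proj(q,X)-[260,200])*5).round(0).tolist()
for s in(1,-1):
  for dz in(0,.005,.03): print(s,dz,f(o+s*y*.021+[0,0,dz]))
t=np.array([.591,-.0735,.036]);r=R.from_euler('z',14.5,degrees=True)
print("tab", f(r.apply([-.063,-.078,.02])+t), "end",f(r.apply(np.array([[-.0757-.0085,-.0907+.0085,.02],[-.0757+.0085,-.0907-.0085,.02]]))+t))
print("corners",f(r.apply([[.05,.065,.02],[-.05,.065,.02],[.05,-.065,.02],[-.05,-.065,.02]])+t))
for w in np.linspace(.03,.07,3): print(w,f([.5504,-.1637,w]))
E
```

```text
[ 0.55064948 -0.16384606  0.03970845]
[ 0.86190607 -0.5070663   0.00130342]
1 0 [[364.0, 281.0]]
1 0.005 [[364.0, 272.0]]
1 0.03 [[366.0, 225.0]]
-1 0 [[421.0, 318.0]]
-1 0.005 [[421.0, 308.0]]
-1 0.03 [[424.0, 261.0]]
tab [[396.0, 268.0]] end [[443.0, 268.0], [410.0, 248.0]]
corners [[92.0, 405.0], [329.0, 429.0], [152.0, 259.0], [365.0, 279.0]]
0.03 [[391.0, 317.0]]
0.05 [[393.0, 280.0]]
0.07 [[395.0, 242.0]]
```

The fingertips stand about 6 px above where they should be, because they swing back while open. I'll close partway, which still clears the tab, and re-measure.

```bash
python3 -m jog '{"offset":[[-0.0007,0.0003,0],[0,0,0],[0,0,0]],"yaw":[0,0,0],"jaw":[0.64,0.64,0.64]}'; python3 - <<'E'
from h import *
import cv2
q=manip.camera("side")
cv2.imwrite("pics/d.png",cv2.resize(q["frame"][230:270,315:365],(750,600),interpolation=cv2.INTER_CUBIC)[:,:,::-1])
E
```

```text
clock: 4.97
position: [0.5495, -0.1635, 0.0392]
ee_rot: [0.868, 0.496, 0.0, 0.0]
ft_force: [-0.3, -0.4, 0.1]
grip_width: 0.359
grasp_force: 0.0
```

View pics/d.png

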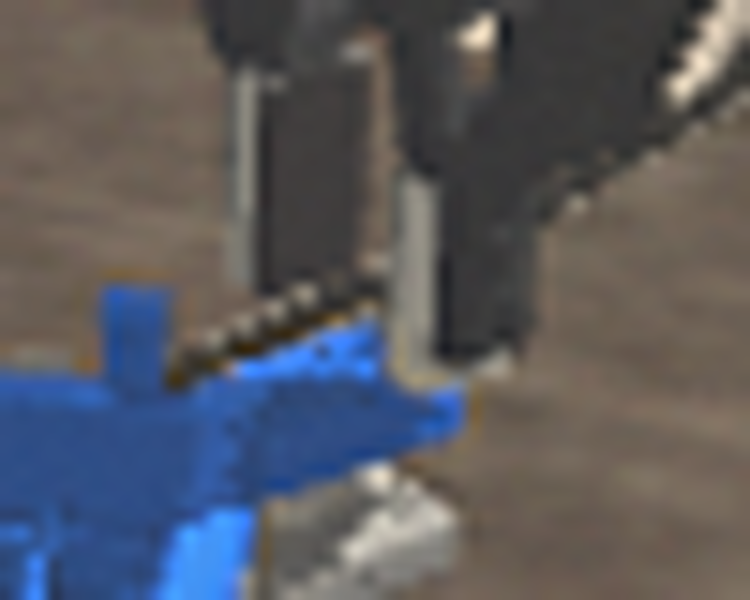

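```bash
python3 - <<'E'
from h import *
q=manip.camera("side")
for n,X,px in(("far",(.5684,-.1619),(332.5,249.3)),("near",(.5297,-.1391),(344.1,253.9))):
  for z in(.04,.05,.06,.07): print(n,z,proj(q,[*X,z]).round(1),px)
y=np.array([.862,-.507,0]);d=np.array([-.507,-.862,0]);t=np.array([.591,-.0735,.056])
for s in(.09,.11):
  for l in(-.0025,.0215): print("tab edge",s,l,((proj(q,t+s*d+l*y)-[315,230])*15).round())
E
```

```text
far 0.04 [[331.  258.5]] (332.5, 249.3)
far 0.05 [[331.1 254.7]] (332.5, 249.3)
far 0.06 [[331.3 251. ]] (332.5, 249.3)
far 0.07 [[331.5 247.2]] (332.5, 249.3)
near 0.04 [[343.2 266.5]] (344.1, 253.9)
near 0.05 [[343.4 262.7]] (344.1, 253.9)
near 0.06 [[343.6 258.8]] (344.1, 253.9)
near 0.07 [[343.8 255. ]] (344.1, 253.9)
tab edge 0.09 -0.0025 [[369. 406.]]
tab edge 0.09 0.0215 [[271. 343.]]
tab edge 0.11 -0.0025 [[469. 370.]]
tab edge 0.11 0.0215 [[371. 309.]]
```

```bash
python3 - <<'E'
from h import *
import cv2
q=manip.camera("side")
o=np.array([.2292,-.5810,.2073]);y=np.array([.367,-.93,0])
for dz in (0,.013,.03): print(dz,proj(q,[o+y*.0425+[0,0,dz],o-y*.0425+[0,0,dz]]).round(1).tolist())
im=cv2.imread("pics/side0.png")
cv2.imwrite("pics/e.png",cv2.resize(im[70:170,470:570],(600,600),interpolation=cv2.INTER_CUBIC))
E
```

```text
0 [[505.2, 155.2], [515.8, 165.2]]
0.013 [[506.2, 150.6], [516.9, 160.3]]
0.03 [[507.5, 144.5], [518.3, 153.9]]
```

View pics/e.png

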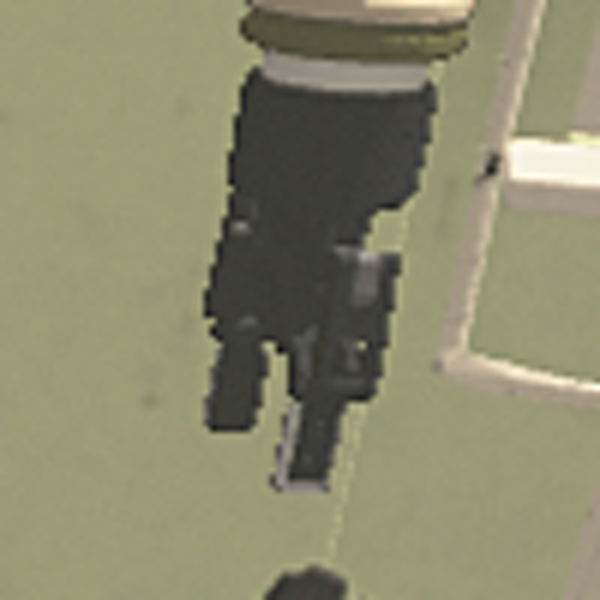

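Both the start picture and this one put the visible tips about 25–35 mm behind the reported TCP. Closing here will test it: the fingers either meet the 24 mm tab or pass above it.

```bash
python3 -m jog '{"offset":[[0,0,0],[0,0,0],[0,0,0],[0,0,0]],"yaw":[0,0,0,0],"jaw":[0.8,0.8,0.8,0.8]}' 20
```

```text
clock: 5.45
position: [0.5494, -0.1634, 0.0389]
ee_rot: [0.868, 0.496, 0.0, 0.0]
ft_force: [-0.2, 0.6, -0.8]
grip_width: 0.199
grasp_force: 0.0
```

The fingers passed over the tab, so the tips really are about 25 mm higher than the reported TCP implies. I'll reopen, go down 20 mm and check the tip row numerically.

```bash
cat >> h.py <<'E'
def tiprow(q,cols):
    g=q["frame"].max(2)
    for c in cols: print(c,list(zip(range(246,272),g[246:272,c].tolist())))
E
python3 -c "
from h import *
" ; python3 -m jog '{"offset":[[0,0,0],[0,0,0],[0,0,-0.01],[0,0,-0.01],[0,0,0],[0,0,0]],"yaw":[0,0,0,0,0,0],"jaw":[0.6,0.6,0.6,0.6,0.6,0.6]}'; python3 - <<'E'
from h import *
tiprow(manip.camera("side"),[344,347,349])
E
```

```text
clock: 5.95
position: [0.5485, -0.1631, 0.0176]
ee_rot: [0.868, 0.497, -0.001, -0.001]
ft_force: [0.2, 0.2, -0.2]
grip_width: 0.4
grasp_force: 0.0
344 [(246, 54), (247, 55), (248, 56), (249, 56), (250, 49), (251, 107), (252, 112), (253, 111), (254, 90), (255, 85), (256, 86), (257, 87), (258, 65), (259, 64), (260, 63), (261, 60), (262, 75), (263, 129), (264, 153), (265, 142), (266, 134), (267, 129), (268, 104), (269, 111), (270, 110), (271, 100)]
347 [(246, 60), (247, 55), (248, 55), (249, 56), (250, 57), (251, 56), (252, 57), (253, 56), (254, 59), (255, 59), (256, 56), (257, 56), (258, 59), (259, 55), (260, 61), (261, 56), (262, 95), (263, 128), (264, 109), (265, 95), (266, 101), (267, 105), (268, 110), (269, 114), (270, 106), (271, 107)]
349 [(246, 57), (247, 57), (248, 55), (249, 58), (250, 56), (251, 57), (252, 58), (253, 58), (254, 59), (255, 55), (256, 67), (257, 68), (258, 64), (259, 57), (260, 60), (261, 51), (262, 145), (263, 113), (264, 102), (265, 100), (266, 100), (267, 102), (268, 105), (269, 110), (270, 110), (271, 107)]
```

```bash
python3 -m jog '{"offset":[[0.0005,-0.0005,-0.005],[0,0,0],[0,0,0],[0,0,0],[0,0,0],[0,0,0],[0,0,0]],"yaw":[0,0,0,0,0,0,0],"jaw":[0.6,0.62,0.66,0.7,0.8,0.9,0.9]}' 20; python3 - <<'E'
from h import *
q=manip.camera("side");tiprow(q,[347])
for n in L: print(n,[(np.round(a["at"],4).tolist(),round(a["score"],2)) for a in manip.tip_of(q,n)[:1]])
E
```

```text
clock: 6.58
position: [0.5501, -0.1641, 0.0141]
ee_rot: [0.868, 0.496, 0.0, 0.0]
ft_force: [0.8, 0.1, 0.2]
grip_width: 0.279
grasp_force: 23.0
347 [(246, 54), (247, 57), (248, 58), (249, 57), (250, 57), (251, 55), (252, 58), (253, 59), (254, 59), (255, 65), (256, 67), (257, 67), (258, 64), (259, 60), (260, 64), (261, 57), (262, 95), (263, 100), (264, 106), (265, 97), (266, 103), (267, 106), (268, 109), (269, 114), (270, 107), (271, 107)]
cover_tray [([0.5879, -0.0754, 0.0352], 0.93)]
cover_tab [([0.5541, -0.1627, 0.0499], 0.97)]
cover_far_corner [([0.6201, -0.0036, 0.0429], 0.94)]
cover_label [([0.6397, -0.0622, 0.0484], 0.95)]
```

Gripped: 23.7 mm opening at 23 N. Now I'll peel slowly along an arc about the far corner.

```bash
python3 -m jog '{"offset":[[0,0,0.002],[0,0,0.002],[0,0.0001,0.002],[0,0.0001,0.002],[0.0001,0.0001,0.002],[0.0001,0.0002,0.002],[0.0001,0.0002,0.002],[0.0001,0.0002,0.002],[0,0,0]],"yaw":[0,0,0,0,0,0,0,0,0],"jaw":[0.9,0.9,0.9,0.9,0.9,0.9,0.9,0.9,0.9]}' 20; python3 - <<'E'
from h import *
q=manip.camera("side")
for n in [*L,"tray_stack"]: print(n,[(np.round(a["at"],4).tolist(),round(a["score"],2)) for a in manip.tip_of(q,n)[:1]])
E
```

```text
clock: 7.58
position: [0.5504, -0.1638, 0.0304]
ee_rot: [0.868, 0.496, 0.0, 0.001]
ft_force: [0.1, -2.9, -2.0]
grip_width: 0.275
grasp_force: 23.1
cover_tray [([0.5849, -0.0782, 0.0444], 0.86)]
cover_tab [([0.5511, -0.1658, 0.0675], 0.75)]
cover_far_corner [([0.6217, -0.0045, 0.0422], 0.67)]
cover_label [([0.639, -0.0621, 0.0551], 0.61)]
tray_stack [([0.5916, -0.0741, -0.0015], 0.55)]
```

```bash
python3 -m jog '{"offset":[[0.0001,0.0003,0.002],[0.0001,0.0003,0.002],[0.0001,0.0003,0.002],[0.0002,0.0003,0.002],[0.0002,0.0003,0.002],[0.0002,0.0004,0.002],[0.0002,0.0004,0.002],[0.0002,0.0004,0.002],[0.0003,0.0004,0.002],[0,0,0]],"yaw":[0,0,0,0,0,0,0,0,0,0],"jaw":[0.9,0.9,0.9,0.9,0.9,0.9,0.9,0.9,0.9,0.9]}' 20; python3 - <<'E'
from h import *
q=manip.camera("side")
for n in [*L,"tray_stack"]: print(n,[(np.round(a["at"],4).tolist(),round(a["score"],2)) for a in manip.tip_of(q,n)[:1]])
E
```

```text
clock: 8.72
position: [0.5521, -0.1601, 0.0484]
ee_rot: [0.868, 0.496, 0.0, 0.0]
ft_force: [0.4, -4.6, -1.5]
grip_width: 0.275
grasp_force: 24.1
cover_tray [([0.589, -0.0754, 0.0506], 0.66)]
cover_tab [([0.5557, -0.1603, 0.0867], 0.7)]
cover_far_corner [([0.6204, -0.0054, 0.0404], 0.69)]
cover_label [([0.6386, -0.062, 0.0594], 0.9)]
tray_stack [([0.5912, -0.0704, 0.003], 0.69)]
```

```bash
python3 -m jog '{"offset":[[0,-0.001,0.001],[0,-0.001,0.001],[0,0,0.002],[0,0,0.002],[0,0,0]],"yaw":[0,0,0,0,0],"jaw":[0.9,0.9,0.9,0.9,0.9]}' 20; python3 - <<'E'
from h import *
q=manip.camera("side")
for n in [*L,"tray_stack"]: print(n,[(np.round(a["at"],4).tolist(),round(a["score"],2)) for a in manip.tip_of(q,n)[:1]])
E
```

```text
clock: 9.43
position: [0.5521, -0.161, 0.0543]
ee_rot: [0.868, 0.497, 0.0, -0.0]
ft_force: [-0.2, -0.6, -0.5]
grip_width: 0.279
grasp_force: 23.5
cover_tray [([0.5844, -0.0746, 0.055], 0.58)]
cover_tab [([0.5519, -0.1644, 0.0935], 0.96)]
cover_far_corner [([0.7837, 0.1777, -0.0017], 0.55)]
cover_label [([0.6378, -0.0641, 0.068], 0.95)]
tray_stack [([0.5892, -0.0723, 0.0007], 0.83)]
```

```bash
python3 -m jog '{"offset":[[0,0,0.002],[0,0,0.002],[0,0,0.002],[0,0,0.003],[0,0,0.004],[0,0,0.006],[0,0,0.008],[0,0,0.01],[0,0,0.012],[0,0,0.014],[0,0,0.012],[0,0,0.008],[0,0,0]],"yaw":[0,0,0,0,0,0,0,0,0,0,0,0,0],"jaw":[0.9,0.9,0.9,0.9,0.9,0.9,0.9,0.9,0.9,0.9,0.9,0.9,0.9]}' 25; python3 - <<'E'
from h import *
for c in("side","top"):
  q=manip.camera(c)
  for n in [*L,"tray_stack"]: print(c,n,[(np.round(a["at"],4).tolist(),round(a["score"],2)) for a in manip.tip_of(q,n)[:1]])
E
```

```text
clock: 10.82
position: [0.553, -0.1622, 0.1394]
ee_rot: [0.868, 0.496, 0.001, 0.001]
ft_force: [-0.2, 0.6, -0.3]
grip_width: 0.272
grasp_force: 24.9
side cover_tray [([0.5903, -0.0806, 0.1402], 0.73)]
side cover_tab [([0.5544, -0.1634, 0.1745], 0.56)]
side cover_far_corner [([0.625, -0.0045, 0.138], 0.69)]
side cover_label [([0.6396, -0.063, 0.1529], 0.62)]
side tray_stack [([0.591, -0.0739, 0.0001], 0.74)]
top cover_tray [([0.592, -0.0765, 0.1416], 0.6)]
top cover_tab []
top cover_far_corner [([0.6213, -0.0067, 0.1344], 0.79)]
top cover_label [([0.6355, -0.0616, 0.1462], 0.66)]
top tray_stack []
```

The tray is free, tilted about 10° with the tab high, and the stack hasn't moved. I'll carry it over the free desk to the left, level it against the desk, then grip it harder.

```bash
python3 -m jog '{"offset":[[0,0.006,0],[0,0.012,0],[0,0.018,0],[0,0.022,0],[0,0.022,0],[0,0.022,0],[0,0.022,0],[0,0.022,0],[-0.002,0.022,0],[-0.002,0.022,0],[-0.002,0.018,0],[0,0.012,0],[0,0.007,0],[0,0,0],[0,0,0]],"yaw":[0,0,-0.5,-0.5,-0.5,-0.5,-0.5,-0.5,-0.5,-0.5,-0.5,-0.5,0,0,0],"jaw":[0.9,0.9,0.9,0.9,0.9,0.9,0.9,0.9,0.9,0.9,0.9,0.9,0.9,0.9,0.9]}' 40; python3 - <<'E'
from h import *
for c in("side","top"):
  q=manip.camera(c)
  for n in [*L,"tray_stack"]: print(c,n,[(np.round(a["at"],4).tolist(),round(a["score"],2)) for a in manip.tip_of(q,n)[:1]])
E
```

```text
clock: 12.67
position: [0.5457, 0.0652, 0.1368]
ee_rot: [0.889, 0.459, -0.0, 0.0]
ft_force: [0.2, 0.4, -1.2]
grip_width: 0.268
grasp_force: 45.0
side cover_tray [([0.5889, 0.1454, 0.1404], 0.7)]
side cover_tab [([0.5443, 0.0637, 0.1751], 0.57)]
side cover_far_corner [([0.628, 0.2147, 0.1361], 0.59)]
side cover_label [([0.6405, 0.1559, 0.1492], 0.68)]
side tray_stack [([0.5919, -0.0717, -0.0005], 0.87)]
top cover_tray []
top cover_tab []
top cover_far_corner []
top cover_label []
top tray_stack [([0.5848, -0.0746, -0.0005], 0.71)]
```

```bash
python3 -m jog '{"offset":[[0,0,-0.01],[0,0,-0.02],[0,0,-0.025],[0,0,-0.025],[0,0,-0.015],[0,0,-0.008],[0,0,-0.006],[0,0,-0.004],[0,0,-0.004],[0,0,-0.004],[0,0,-0.004],[0,0,-0.004],[0,0,-0.004],[0,0,-0.004],[0,0,-0.004],[0,0,-0.003],[0,0,-0.003],[0,0,0]],"yaw":[0,0,0,0,0,0,0,0,0,0,0,0,0,0,0,0,0,0],"jaw":[0.9,0.9,0.9,0.9,0.9,0.9,0.9,0.9,0.9,0.9,0.9,0.9,0.9,0.9,0.9,0.9,0.9,0.9]}' 20; python3 - <<'E'
from h import *
q=manip.camera("side")
for n in [*L]: print(n,[(np.round(a["at"],4).tolist(),round(a["score"],2)) for a in manip.tip_of(q,n)[:1]])
E
```

```text
clock: 14.77
position: [0.5458, 0.065, -0.0106]
ee_rot: [0.889, 0.458, -0.0, -0.0]
ft_force: [-0.0, -2.8, 2.6]
grip_width: 0.272
grasp_force: 45.4
cover_tray [([0.5897, 0.1505, 0.0052], 0.62)]
cover_tab [([0.5487, 0.0663, 0.0288], 0.58)]
cover_far_corner [([0.6293, 0.2178, 0.0098], 0.65)]
cover_label [([0.6453, 0.1597, 0.0181], 0.59)]
```

```bash
python3 -m jog '{"offset":[[0,-0.0005,-0.003],[0,-0.0005,-0.003],[0,0,-0.002],[0,0,-0.0015],[0,0,0]],"yaw":[0,0,0,0,0],"jaw":[0.9,0.9,0.9,0.9,0.9]}' 20; python3 - <<'E'
from h import *
q=manip.camera("side")
for n in [*L]: print(n,[(np.round(a["at"],4).tolist(),round(a["score"],2)) for a in manip.tip_of(q,n)[:1]])
E
```

```text
clock: 15.43
position: [0.5456, 0.0639, -0.0201]
ee_rot: [0.889, 0.458, -0.0, -0.0]
ft_force: [0.4, -1.8, 3.4]
grip_width: 0.267
grasp_force: 45.4
cover_tray [([0.5905, 0.1494, -0.0009], 0.79)]
cover_tab [([0.5463, 0.064, 0.014], 0.69)]
cover_far_corner [([0.6304, 0.2188, 0.0086], 0.64)]
cover_label [([0.6407, 0.1597, 0.0165], 0.81)]
```

Nearly flat now. I'll press down another 2–3 mm until the force shows full contact.

```bash
python3 -m jog '{"offset":[[0,0,-0.001],[0,0,-0.001],[0,0,0]],"yaw":[0,0,0],"jaw":[0.9,0.9,0.9]}' 20; python3 - <<'E'
from h import *
q=manip.camera("side")
for n in [*L]: print(n,[(np.round(a["at"],4).tolist(),round(a["score"],2)) for a in manip.tip_of(q,n)[:1]])
E
python3 -m jog '{"offset":[[0,0,-0.001],[0,0,0]],"yaw":[0,0],"jaw":[0.9,0.9]}' 20
```

```text
clock: 15.93
position: [0.5458, 0.0641, -0.0218]
ee_rot: [0.889, 0.458, -0.0, 0.0]
ft_force: [-0.7, -1.9, 2.4]
grip_width: 0.268
grasp_force: 45.4
cover_tray [([0.5889, 0.1479, -0.0001], 0.91)]
cover_tab [([0.5468, 0.0636, 0.0174], 0.77)]
cover_far_corner [([0.6288, 0.217, 0.0058], 0.93)]
cover_label [([0.6397, 0.1592, 0.0134], 0.81)]
clock: 16.35
position: [0.5459, 0.064, -0.0222]
ee_rot: [0.889, 0.458, -0.0, 0.0]
ft_force: [-4.9, -3.0, 10.4]
grip_width: 0.274
grasp_force: 46.4
```

Flat contact: the force jumped to 10 N. Now I'll grip hard and lift to reading height.

```bash
python3 -m jog '{"offset":[[0,0,0],[0,0,0],[0,0,0.004],[0,0,0.01],[0,0,0.015],[0,0,0.02],[0,0,0.022],[0,0,0.022],[0,0,0.02],[0,0,0.015],[0,0,0.01],[0,0,0.006],[0,0,0],[0,0,0]],"yaw":[0,0,0,0,0,0,0,0,0,0,0,0,0,0],"jaw":[1,1,1,1,1,1,1,1,1,1,1,1,1,1]}' 100; cat > m.py <<'E'
from h import *
P=[];W=[];V=[];O=[]
for c in("side","top","side","top"):
  q=manip.camera(c)
  for n in L:
    for a in manip.tip_of(q,n)[:1]:
      w=np.array(a["at"])
      if a["score"]>.45 and np.linalg.norm(w-[.6,.14,.14])<.15: P.append(L[n]);W.append(w);print(c,n,w.round(4),round(a["score"],2))
  for n,l in(("reader_window",V),("code_reader",O)):
    for a in manip.tip_of(q,n)[:1]:
      if a["score"]>.45 and abs(a["at"][0]-.765)<.03: l.append(a["at"])
r,t,e=fit(P,W,True);r2,t2,e2=fit(P,W)
print("full zyx",r.as_euler('zyx',degrees=True).round(1),t.round(4),e.round(4));print("yaw",r2.as_euler('zyx',degrees=True)[0],t2.round(4))
print("label",(r2.apply([.05,0,.014])+t2).round(4),"win",np.mean(V,0),"org",np.mean(O,0),len(V),len(O),manip.get_obs()["position"])
E
python3 m.py
```

```text
clock: 17.52
position: [0.5455, 0.064, 0.1208]
ee_rot: [0.889, 0.458, -0.0, -0.0]
ft_force: [-1.2, -0.1, -1.2]
grip_width: 0.254
grasp_force: 98.0
side cover_tray [0.5889 0.1484 0.1414] 0.57
side cover_far_corner [0.6282 0.217  0.1477] 0.75
side cover_tray [0.5899 0.1499 0.1413] 0.61
side cover_tab [0.5477 0.0592 0.1592] 0.62
side cover_far_corner [0.6309 0.2208 0.1467] 0.77
side cover_label [0.6426 0.1568 0.1562] 0.8
full zyx [10.4  1.7 -1.2] [0.5931 0.1493 0.1419] [0.0044 0.0014 0.0033 0.0032 0.0059 0.0026]
yaw 10.392796048279816 [0.5933 0.1495 0.1414]
label [0.6425 0.1585 0.1554] win [0.754075 0.1719   0.15865 ] org [ 7.82333333e-01  1.76966667e-01 -6.00000000e-04] 4 3 [0.54583367 0.06405188 0.12135184]
```

```bash
python3 -m jog '{"offset":[[0.004,0,0.001],[0.007,-0.001,0.001],[0.007,-0.001,0.001],[0.004,0,0],[0,0,0],[0,0,0]],"yaw":[0,0,0,0,0,0],"jaw":[1,1,1,1,1,1]}' 100; python3 m.py; python3 - <<'E'
from h import *
import cv2
p=manip.camera("top");q=manip.camera("side")
a=cv2.resize(p["frame"][110:250,130:270],(400,400),interpolation=cv2.INTER_CUBIC);b=cv2.resize(q["frame"][200:340,110:250],(400,400),interpolation=cv2.INTER_CUBIC)
cv2.imwrite("pics/f.png",np.hstack([a,b])[:,:,::-1])
E
```

```text
clock: 19.42
position: [0.568, 0.0622, 0.1241]
ee_rot: [0.889, 0.458, -0.0, -0.0]
ft_force: [-0.8, 0.6, -0.3]
grip_width: 0.254
grasp_force: 98.0
side cover_tray [0.6136 0.1458 0.1446] 0.59
side cover_tab [0.6146 0.1474 0.1425] 0.67
side cover_far_corner [0.6532 0.2183 0.1548] 0.68
side cover_label [0.6653 0.1543 0.1588] 0.76
side cover_tray [0.6136 0.1489 0.1451] 0.88
side cover_tab [0.5683 0.0593 0.1596] 0.63
side cover_far_corner [0.6539 0.2162 0.1499] 0.84
side cover_label [0.6624 0.1585 0.1597] 0.91
full zyx [ 7.4 -3.2  0.7] [0.6226 0.1596 0.1425] [0.0167 0.0867 0.0089 0.013  0.0143 0.0165 0.0106 0.0116]
yaw 7.305385478603742 [0.6221 0.1595 0.1429]
label [0.6717 0.1659 0.1569] win [0.755    0.1715   0.158525] org [ 7.83100e-01  1.77575e-01 -3.75000e-04] 4 4 [0.56783126 0.06203063 0.12435878]
```

View pics/f.png

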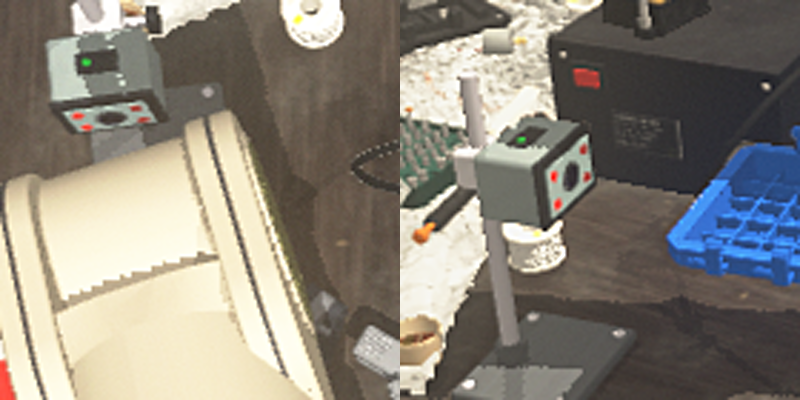

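The last view shows the tray level, with its label side towards the window and nothing touching it. In the side crop the tray's front is at about x 670–800, clear of the lens at (570,178). One outlier skewed that fit. The label readings are about (0.664, 0.157, 0.159), which is 9 cm from the window. Next I'll check the bystanders and hand in.

```bash
python3 - <<'E'
from h import *
q=manip.camera("side")
for n in("tray_stack","amber_bottle","ic_board","cover_label"): print(n,[np.round(a["at"],4).tolist() for a in manip.tip_of(q,n)[:1]])
s=manip.get_obs();print(s["clock"],s["grasp_force"],s["position"])
print(manip.hand_in())
E
```

```text
tray_stack [[0.5907, -0.0723, 0.0035]]
amber_bottle [[0.3835, -0.3011, -0.0028]]
ic_board [[0.482, -0.3222, -0.005]]
cover_label [[0.6651, 0.1574, 0.1586]]
21.1667 98.0287492275238 [0.5678587  0.06209415 0.12438033]
the job is handed in; nothing more can be done
None
```

The job is handed in at 21.2 s with no verdict returned: the cover tray was peeled tab corner first, levelled by pressing it flat on the bare desk, and is held level in the gripper with its label about 9 cm from the window at window height, while the stack, bottle and board show no movement beyond camera error.

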